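Click the colour wheel to the box being packed

ROBOT

A 6-joint arm with a two-finger parallel gripper is mounted at the origin on a cart in front of the work surface, level with it; the furniture and walls round the work are solid. World frame = base frame: x ahead of the robot, y to its left, z up, the work surface at z = 0. Lengths are in m, angles in rad, forces in N, time in s.
With the tool pointing down it reaches from about 0.3 to 0.825 m from the base axis. Payload 5.4 kg.
Tool frame: the origin (TCP) lies at the very end of the fingers, on their centre line; the grasp point (between the pads) lies 19 mm behind it; z points along the fingers, y is the line along which they close (so a half turn about z gives the same grasp; the last joint's range is limited). The gripper opens to 92 mm and grips with 3 to 60 N. Pads are 20 mm wide; open, the fingers measure 128 mm over their backs; the gripper's body (75 mm by 189 mm) begins 69 mm behind the grasp point.
Start: joints at [-1.312, 0.158, 1.597, -0, 1.386, -0.21], TCP at [0.26, -0.513, 0.215] pointing down, gripper open.
Joint ranges: [-2.91, 2.91], [-0.94, 2.29], [0.18, 2.7], [-1.29, 4.43], [0.17, 2.64], [-3, 3]. Speed limits (rad/s): [2.57, 2.57, 3.14, 3.14, 3.14, 3.14].

INTERFACE

Orientations are given as a rotation vector (axis times angle).
In Python, from workcell import bot gives the robot as it stands. Calls block until the motion is done:
- bot.goto(position, orientation): joint-space move of the TCP to a pose.
- bot.line_to(position, rot=None, max_speed=0.15): straight line of the TCP; rot=None keeps the orientation; max_speed is the mean speed in m/s.
- bot.set_joints(angles): joint-space move.
- bot.set_gripper(opening, newtons=None): opening from 0.0 (shut) to 1.0 (fully open); newtons is the grip in N (None keeps the last); returns when the fingers have stopped.
- bot.hold(seconds).
- bot.inverse_kinematics(position, orientation): joint angles nearest the present ones, or None.
- bot.read_camera(name): name is "side" or "top" or "wrist"; returns a dict with "pixels" (480x640x3 uint8, blue, green, red), "fx", "fy", "cx", "cy" (pixels), "R" (3x3) and "t" (3): a world point X has camera coordinates R X + t. Camera axes: x right, y down, z forward; pixel columns grow to the right and rows downward; lengths in m; the calibration is good to about 2 mm. A picture is of the moment at which its call begins. There is no depth.
A pose or a line that the arm cannot do raises bot.MotionError and nothing moves.
- bot.job_done(): hands the job in; it is judged then, once.
Readings, each from a call of its own:
- bot.current_clock(): time.
- bot.current_joints(): joint angles.
- bot.current_joint_vel(): joint speeds.
- bot.current_effort(): joint torques, N m.
- bot.current_ee_pos(): TCP position.
- bot.current_tool_rot(): TCP orientation.
- bot.current_contact_force(): force on the tool from outside, world axes, zero at the start.
- bot.current_ft_torque(): the same for the moment, N m.
- bot.current_opening(): opening from 0.0 (shut) to 1.0 (fully open).
- bot.current_grip_force(): force on a finger pad.
Only numpy, scipy, OpenCV 4.12 (cv2) and the standard library are available. Lean on these libraries where they do the work, as an engineer would, in place of code of your own. Each camera call takes 0.05 s, during which the arm holds its last target. There are 200 camera calls.

TASK

The wheel on the counter tells the staff which gift box is being packed. With a fingertip, flick the ribs on the top edge of the wheel away from the robot, click by click, until the field that stands uppermost, between the two brass pointers, has the colour of the box on the black slate; do not let it run past that colour, and push gently. Grasp nothing, leave the boxes and all other things where they stand, and finish clear of the wheel.

Things in the scene. Friction and masses are not known exactly. Their poses are not given: they have to be found in the camera images.
- selector: fixed dark wooden housing of the wheel, 126 x 86 mm, 52 mm high; 14 mm cheeks beside the wheel carry brass pointers, apexes 90 mm above the counter, 31 mm either side of the middle. Origin: centre of the underside; x: the way the wheel's top moves when clicked forward (away from the robot, give or take the yaw), y: along the axle, z up
- wheel_axle (a point): middle of the wheel, on its axle, 60 mm above the counter; housing's axes. Drum 36 mm wide (y), 31 mm radius; six aluminium ribs, 6 mm thick, round-tipped, as wide as the drum, reach 50 mm radius. At rest ribs lie 30, 90, 150 degrees either side of straight up, one coloured field facing up between the two upper ribs; their tips are 25 mm before and behind the axle, 43 mm above it
- wheel (a joint): wheel turn, rad, grows as its top moves away. Clicks to rest every 1.047 (60 deg). Uppermost field: 0 green, 1.047 orange, 2.094 burgundy, 3.142 cream, 4.189 dark brown, 5.236 blue; stops just beyond the ends. Starts near green or orange, springs to rest at once. About 3 N on a rib carries it over a click; past half-way it springs to the next rest. Pushed at up to 0.1 m/s it does not coast past a rest
- slate: black slate board 252 x 127 x 8 mm, lying with its long side along its own y; origin: centre of the underside. One of the three gift boxes stands on it: the one being packed
- burgundy_box: loose burgundy gift box, 67 x 93 x 46 mm; origin: centre of the underside. On the slate or on the pale wooden board
- cream_box: loose cream gift box, 65 x 93 x 43 mm; origin: centre of the underside. On the slate or on the pale wooden board
- dark_box: loose dark brown gift box, 71 x 113 x 51 mm; origin: centre of the underside. On the slate or on the pale wooden board
- sweets: loose jar of white sweets, 69 mm across, 107 mm high; origin: centre of the underside; to be left alone
- tin: loose round burgundy tin, 70 mm across, 36 mm high; origin: centre of the underside; to be left alone
- stamp: loose wooden hand stamp, 25 x 34 x 59 mm; origin: centre of the underside; to be left alone
- cards: loose block of shop cards on a stand, 34 x 58 x 38 mm; origin: centre of the underside; to be left alone
- tape: loose roll of tan tape lying flat, 94 x 92 x 48 mm; origin: centre of the underside; to be left alone

How it is judged:
At the end, for the whole second after the job is handed in: the wheel rests within 0.15 rad of the click at which the colour of the box on the slate stands uppermost (burgundy 2.094, cream 3.142, dark brown 4.189 rad); all loose things are within 15 mm of where they stood (((horizontal distance between burgundy_box and slate below 0.06 m and value of joint wheel between 1.9444 and 2.2444 rad) or (horizontal distance between cream_box and slate below 0.06 m and value of joint wheel between 2.99159 and 3.29159 rad) or (horizontal distance between dark_box and slate below 0.06 m and value of joint wheel between 4.03879 and 4.33879 rad)) and velocity of joint wheel between -0.1 and 0.1 rad/s and distance of each of burgundy_box, cream_box, dark_box, sweets, tin, stamp, cards, tape from where it was at the start of the episode below 0.015 m); the robot touches nothing.
It fails at once if the wheel runs past the wanted colour (more than 0.6 of a click beyond it) ((horizontal distance between burgundy_box and slate below 0.06 m and value of joint wheel above 2.72271 rad) or (horizontal distance between cream_box and slate below 0.06 m and value of joint wheel above 3.76991 rad) or (horizontal distance between dark_box and slate below 0.06 m and value of joint wheel above 4.81711 rad)).
It fails at once if a gift box is pushed, lifted or carried (15 mm) (distance of any of burgundy_box, cream_box, dark_box from where it was at the start of the episode above 0.015 m).
It fails at once if a bystander is pushed, lifted or carried (15 mm) (distance of any of sweets, tin, stamp, cards, tape from where it was at the start of the episode above 0.015 m).
It fails at once if the wheel is pushed with more than 25 N (contact force between the arm and wheel above 25 N).
It fails at once if the housing is pressed with more than 25 N (contact force between the arm and selector above 25 N).
It also fails if it takes over 45 s, if anything falls off the work surface, if the arm or the gripper's body presses on something with over 40 N, if the wrist force passes 120 N, or if a joint passes its speed limit or range.

## Working session

There is one attempt and no reset: what is moved stays moved. The work goes in short steps, each a Python script; the robot and the scene stay as the last script left them, time stands still between calls to the robot, and variables do not carry over. Pictures are saved under pics/ and viewed, at most 10 in all, crops included, and the job is handed in when it is done.

```bash
mkdir -p pics; python3 - <<'E'
from workcell import bot
import cv2,pickle
for n in("top","side"):
    d=bot.read_camera(n); cv2.imwrite(f"pics/{n}0.png",d["pixels"]); pickle.dump(d,open(n+".pkl","wb"))
    print(n,d["fx"],d["cx"],d["cy"],d["R"].round(3).tolist(),d["t"].round(3), (-d["R"].T@d["t"]).round(3))
print(bot.current_clock(),bot.current_tool_rot())
E
```

```text
top 539.1401252576982 317.7883186116701 240.7727666062851 [[-0.015, -1.0, -0.015], [-0.985, 0.018, -0.169], [0.17, 0.012, -0.985]] [0.188 0.622 1.046] [0.439 0.165 1.139]
side 486.7773500688121 326.96692073738876 235.39244315242496 [[0.643, 0.766, -0.018], [0.569, -0.493, -0.658], [-0.513, 0.413, -0.752]] [-0.518 -0.216  1.233] [ 1.089 -0.219  0.776]
0.1 [-3.05408089e+00 -7.29362511e-01  9.08643911e-05]
```

View pics/top0.png

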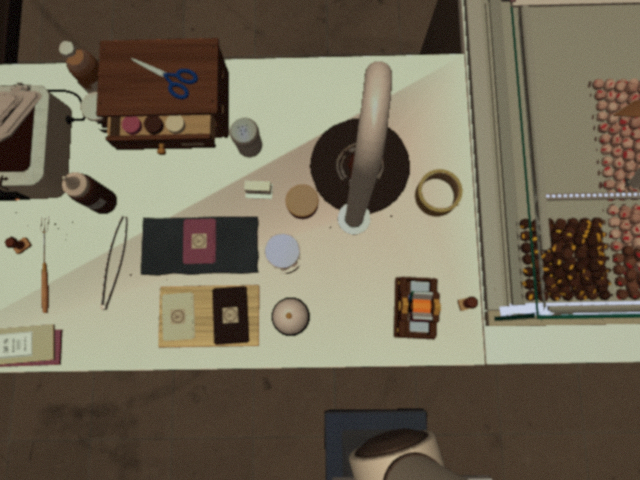

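View pics/side0.png

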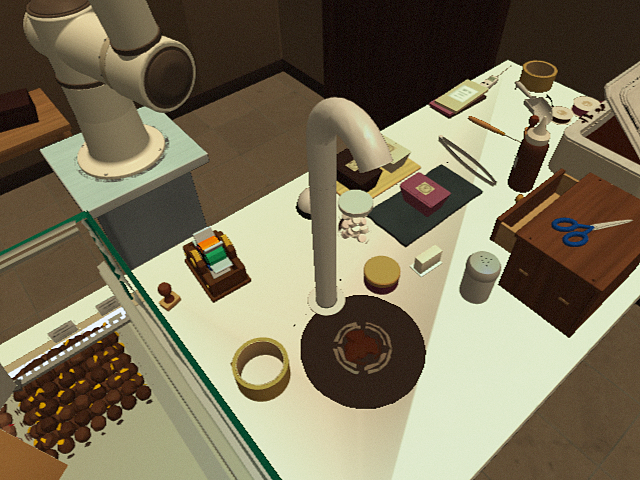

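Burgundy is on the slate (top px 199,241), and the wheel at top px (416,305) shows orange uppermost, so one click is needed. Next I measure the selector and the glass case.

```bash
cat > h.py <<'E'
import numpy as np,pickle
def ray(d,u,v,z):
    c=-d["R"].T@d["t"]; r=d["R"].T@np.array([(u-d["cx"])/d["fx"],(v-d["cy"])/d["fy"],1]); return c+r*(z-c[2])/r[2]
def proj(d,X):
    p=d["R"]@np.array(X)+d["t"]; return np.array([d["fx"]*p[0]/p[2]+d["cx"],d["fy"]*p[1]/p[2]+d["cy"]])
def tri(d1,p1,d2,p2):
    A=[];b=[]
    for d,p in((d1,p1),(d2,p2)):
        c=-d["R"].T@d["t"]; r=ray(d,*p,0)-c; r/=np.linalg.norm(r); P=np.eye(3)-np.outer(r,r); A.append(P);b.append(P@c)
    return np.linalg.lstsq(np.vstack(A),np.hstack(b),rcond=None)[0]
E
python3 - <<'E'
from h import *
import cv2
t=pickle.load(open("top.pkl","rb"));s=pickle.load(open("side.pkl","rb"))
im=t["pixels"]; x0,y0=380,262
g=im[y0:y0+90,x0:x0+75]
m=(g.max(2)<140).astype(np.uint8)
m=cv2.morphologyEx(m,cv2.MORPH_CLOSE,np.ones((15,15)))
n,l,st,ce=cv2.connectedComponentsWithStats(m); print(st.tolist())
k=1+np.argmax(st[1:,4]); c=max(cv2.findContours((l==k).astype(np.uint8),0,1)[0],key=cv2.contourArea)
r=cv2.minAreaRect(c); print(r); B=cv2.boxPoints(r)+[x0,y0]
for z in(0,.052): print(z,[ray(t,*p,z)[:2].round(3).tolist() for p in B])
h=im[y0:y0+90,x0:x0+110]; 
a=cv2.resize(h,None,fx=6,fy=6,interpolation=cv2.INTER_CUBIC)[:540,:660]
cv2.imwrite("pics/z1.png",a)
q=s["pixels"][220:310,170:270]; cv2.imwrite("pics/z2.png",cv2.resize(q,None,fx=6,fy=6,interpolation=cv2.INTER_CUBIC))
# case corner: front top rail & left
print("case", tri(t,(487,319),s,(82,214)))
E
```

```text
[[0, 0, 75, 90, 3980], [13, 14, 47, 64, 2770]]
((36.32952880859375, 45.466556549072266), (46.03835678100586, 62.48878479003906), 1.6365771293640137)
0 [[0.427, 0.027], [0.557, 0.018], [0.553, -0.079], [0.423, -0.068]]
0.052 [[0.428, 0.033], [0.552, 0.025], [0.548, -0.068], [0.424, -0.057]]
case [ 0.44777504 -0.14488497  0.22466481]
```

View pics/z1.png

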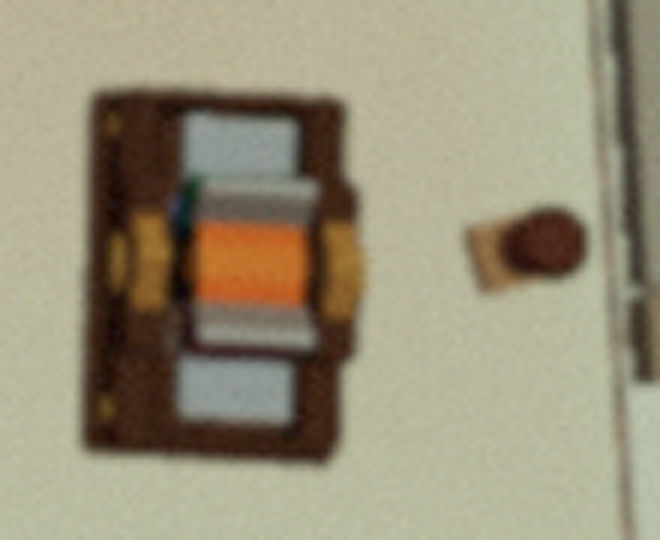

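View pics/z2.png

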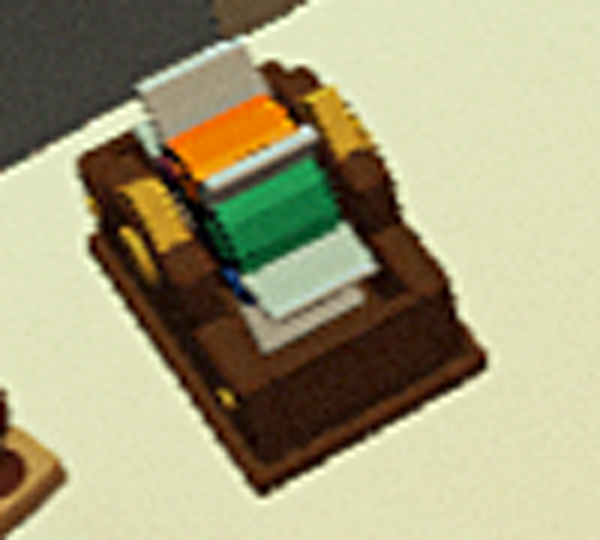

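The crops show the orange field uppermost (crop 252,262) between the brass pointers, green on the far side, and the near rib tip at crop y≈340. Next: the axle position and the clearances.

```bash
python3 - <<'E'
from h import *
import cv2
t=pickle.load(open("top.pkl","rb"));s=pickle.load(open("side.pkl","rb"))
def cen(d,x,y,w,h):
    g=cv2.cvtColor(d["pixels"][y:y+h,x:x+w],cv2.COLOR_BGR2HSV); m=cv2.inRange(g,(4,180,150),(14,255,255))
    n,l,st,ce=cv2.connectedComponentsWithStats(m); k=1+np.argmax(st[1:,4]); print(st[k]); return ce[k]+[x,y]
a=cen(t,400,290,50,40); b=cen(s,190,230,40,30); print(a,b)
print("orange z.089",ray(t,*a,.089).round(4),"tri",tri(t,a,s,b).round(4))
f=lambda x,y:(380+x/6,262+y/6); g=lambda x,y:(170+x/6,220+y/6)
L=tri(t,f(198,338),s,g(140,90)); print("near rib left?",L)
print("far rib tip ends", tri(t,f(205,190),s,g(315,135)),tri(t,f(315,190),s,g(205,185)))
print("near rib tip ends z.105",ray(t,*f(205,340),.105),ray(t,*f(315,343),.105), "side", ray(s,*g(240,45),.107),ray(s,*g(138,92),.107))
print("side base corners", [ray(s,*g(*p),0).round(3) for p in((260,490),(485,360),(92,245))])
print("brass",[ray(t,*f(*p),.085).round(3) for p in((150,260),(340,263))])
C=tri(t,(487,319),s,(82,214));print("case res",proj(t,C),proj(s,C))
print("faucet base",ray(t,353,218,0),ray(s,325,302,0),"stamp",ray(t,463,302,.0))
# gripper body right-low edge in both
for X in((.5,-.117,.184),(.43,-.117,.184)): print(proj(t,X),proj(s,X))
E
```

```text
[ 13  10  18  12 185]
[ 8  6 17  9 32]
[421.75135135 305.58918919] [205.6875  239.90625]
orange z.089 [ 0.489  -0.0211  0.089 ] tri [ 0.4878 -0.0215  0.0965]
near rib left? [ 0.4587583  -0.01795759  0.08515666]
far rib tip ends [ 0.51241735 -0.00454277  0.09740031] [ 0.51102695 -0.04019208  0.10058374]
near rib tip ends z.105 [ 0.46387825 -0.0027333   0.105     ] [ 0.46240069 -0.03728931  0.105     ] side [ 0.47471009 -0.00419607  0.107     ] [ 0.47101804 -0.03810597  0.107     ]
side base corners [array([ 0.546, -0.064,  0.   ]), array([0.551, 0.019, 0.   ]), array([ 0.423, -0.056,  0.   ])]
brass [array([0.49 , 0.011, 0.085]), array([ 0.488, -0.051,  0.085])]
case res [511.655736   325.13237979] [110.00099212 211.36778381]
faucet base [0.68331911 0.10204796 0.        ] [0.68530418 0.09640014 0.        ] stamp [ 0.49936265 -0.1233013   0.        ]
[485.6082861 295.6697869] [148.50381755 238.19325148]
[488.35307418 336.10401019] [129.75094571 214.5830599 ]
```

```bash
python3 - <<'E'
from h import *
import cv2
t=pickle.load(open("top.pkl","rb"));s=pickle.load(open("side.pkl","rb"))
for u in range(485,535,5):
    C=tri(t,(u,319),s,(83,211));print(u,C.round(3),np.abs(proj(t,C)-(u,319)).max().round(1))
a=cv2.resize(t["pixels"][150:350,450:640],None,fx=2,fy=2); b=cv2.resize(s["pixels"][190:480,0:200],None,fx=2,fy=2)
o=np.zeros((580,790,3),np.uint8);o[:400,:380]=a;o[:,385:785]=b;cv2.imwrite("pics/c.png",cv2.convertScaleAbs(o,alpha=1.3))
E
```

```text
485 [ 0.448 -0.141  0.229] 25.1
490 [ 0.448 -0.145  0.231] 22.8
495 [ 0.449 -0.149  0.233] 20.5
500 [ 0.45  -0.152  0.235] 18.2
505 [ 0.45  -0.156  0.237] 15.9
510 [ 0.451 -0.16   0.24 ] 13.6
515 [ 0.452 -0.163  0.242] 11.3
520 [ 0.453 -0.167  0.245] 9.0
525 [ 0.454 -0.17   0.248] 6.7
530 [ 0.455 -0.173  0.25 ] 4.4
```

View pics/c.png

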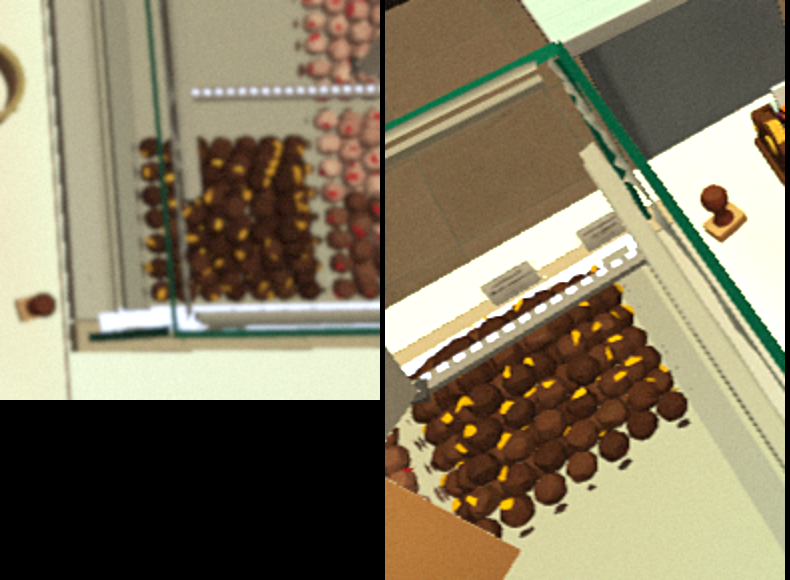

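Case top corner at about top px (537,316), so y≈-0.178 and 0.25 m high, which leaves the gripper clear. I'll approach behind the near rib with the fingers shut and look before pushing.

```bash
cat >> h.py <<'E'
from scipy.spatial.transform import Rotation as Ro
YAW=np.radians(-3.5); A=np.array([.488,-.0208,0])
ROT=(Ro.from_euler('z',YAW)*Ro.from_euler('x',np.pi)).as_rotvec()
def P(x,z): return A+[x*np.cos(YAW),x*np.sin(YAW),z]
E
python3 - <<'E'
from h import *
from workcell import bot
import cv2
bot.set_gripper(0.0)
p=bot.current_ee_pos(); bot.line_to([p[0],p[1],.36],max_speed=.2)
bot.goto(P(-.09,.36),ROT)
bot.goto(P(-.055,.16),ROT)
bot.line_to(P(-.052,.094),max_speed=.06)
print(bot.current_ee_pos(),P(-.052,.094),bot.current_contact_force(),bot.current_clock(),bot.current_opening())
d=bot.read_camera("side"); e=bot.read_camera("top")
o=np.vstack([cv2.resize(d["pixels"][190:310,150:290],None,fx=4,fy=4)[:, :560]])
q=cv2.resize(e["pixels"][262:352,380:440],None,fx=4,fy=4); o=np.hstack([o,np.zeros((480,240,3),np.uint8)]);o[:360,560:]=q
cv2.imwrite("pics/d.png",o)
E
```

```text
[ 0.43648357 -0.01775069  0.09443468] [ 0.43609699 -0.01762548  0.094     ] [0.40219388 0.56926654 0.47492971] 6.275 0.006614832188348597
```

View pics/d.png

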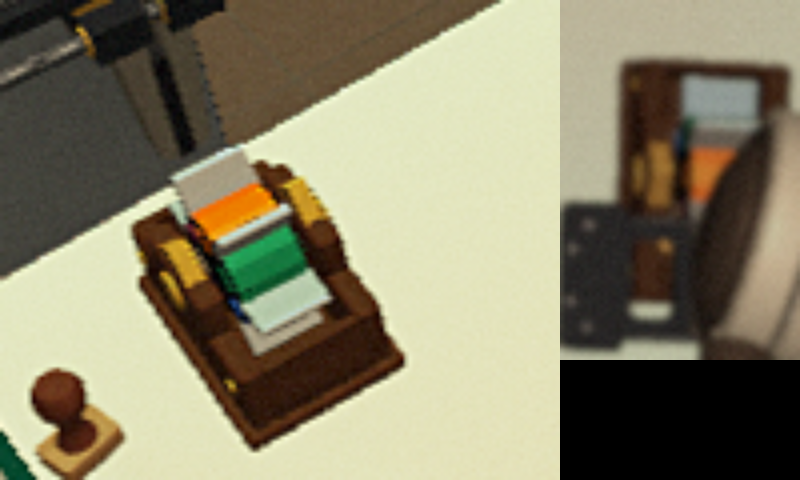

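The shut fingers (px 190,120) stand just behind the near rib (px 205,170), centred on it, with orange still uppermost. Now the push.

```bash
python3 - <<'E'
from h import *
from workcell import bot
import cv2
for x in np.arange(-.046,.0001,.004):
    z=.0945+.003*(x+.046)/.046
    bot.line_to(P(x,z),max_speed=.04)
    f=bot.current_contact_force(); print(round(x,3),f.round(1) if hasattr(f,'round') else f)
    if np.linalg.norm(f)>15: print("stop");break
    if x>-.003: break
e=bot.read_camera("side"); cv2.imwrite("pics/e.png",cv2.resize(e["pixels"][190:310,150:290],None,fx=4,fy=4)); print(bot.current_clock())
E
```

```text
-0.046 [ 1.  -0.2  0.1]
-0.042 [-0.1  0.1  0.3]
-0.038 [-0.2 -0.5 -0.7]
-0.034 [-6.4  0.3  4.5]
-0.03 [-3.   0.5  1.9]
-0.026 [-0.4 -1.2  0.1]
-0.022 [0.6 0.3 0.7]
-0.018 [ 0.7  0.6 -0.5]
-0.014 [0.  0.3 0.7]
-0.01 [-0.3  0.3  0. ]
-0.006 [-0.6  0.8  0.6]
-0.002 [-0.5  0.5 -0.3]
9.475
```

View pics/e.png

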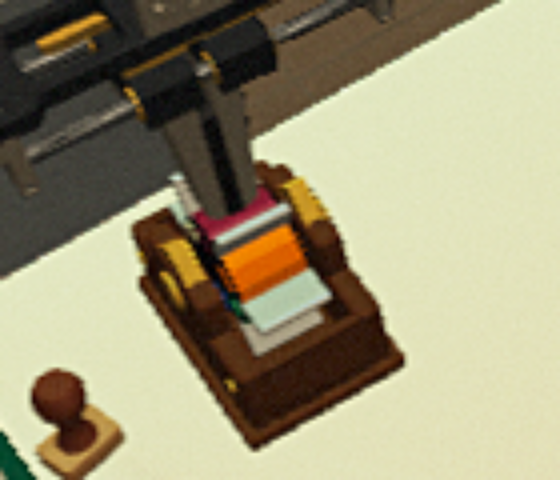

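The wheel clicked once: burgundy is uppermost under the fingers (px 240,215), with orange on the far side. Retreating straight up and checking.

```bash
python3 - <<'E'
from h import *
from workcell import bot
import cv2
bot.line_to(P(-.002,.2),max_speed=.08); bot.line_to(P(-.1,.3),max_speed=.15); bot.hold(.5)
e=bot.read_camera("side"); cv2.imwrite("pics/f.png",e["pixels"]); print(bot.current_clock(),bot.current_contact_force())
E
```

```text
12.5417 [-0.81928255 -0.37905407 -0.0130387 ]
```

View pics/f.png

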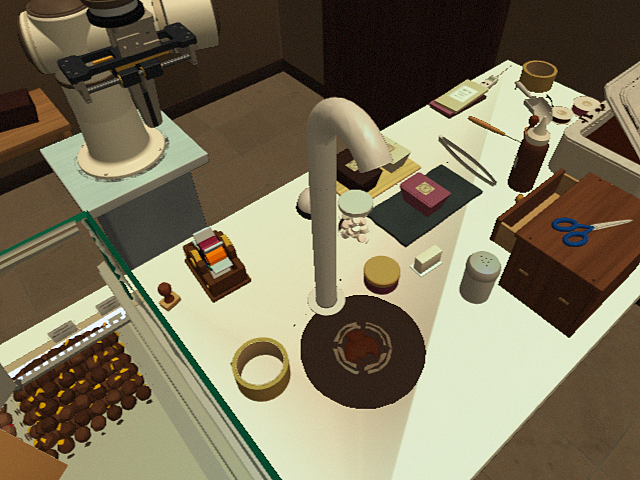

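Burgundy rests uppermost (px 208,243), the arm is clear, and nothing else has moved.

```bash
python3 -c "
from workcell import bot
print(bot.job_done())"
```

```text
the job is handed in; nothing more can be done
None
```

I clicked the wheel forward once, from orange to burgundy, the colour of the box on the slate; the arm finished clear, nothing else visibly moved, and the job is handed in (no verdict was returned).

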